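# Hang a vase's two copper rings for gilding, then count in the rectifier's click knob

## Task

Get the gilding station ready: from the wooden rack, hang the vase's larger copper ring in the rear dip of the copper hook, then the smaller ring in the dip in front of it, so that the big one does not shade the small one. With both rings hanging, turn the rectifier's pointer knob back anticlockwise until it rests on its stop, then turn it up clockwise by exactly seven clicks and let go of it in that click. Leave the tumbler, the lidded box and the glaze jar where they stand.

Things in the scene. Friction and masses are not known exactly. Their poses are not given: they have to be found in the camera images.
- console: Gilding rectifier, a grey desk console fixed to the bench, 132 deep (x), 150 wide (y), 107 mm high; origin at the centre of its underside, front lip (35 mm high) to its own -x. Its panel rises from the lip at 35 degrees: in the console's frame the panel's outward normal is (-0.574, 0, 0.819), 'up the panel' is (0.819, 0, 0.574). It and the hook stand may have swapped places.
- panel_centre (a point): Centre of the sloping panel's face, x up the panel, y left, z out of it. The knob's axis is 6 mm down and 26 mm right of it. Upper left: a meter 52 x 46 mm, 8 mm proud, its near edge 40 mm left of the knob's axis. Lower left: a toggle 18 mm high and a fuse cap 10 mm high, 50 mm or more from that axis. On the flat top behind the panel: two binding posts 14 mm high.
- knob_grip (a point): Grip point on the knob's axis, 30 mm out from the panel, (-37, -26, 92) mm in the console's frame; z along the axis out of the panel; it turns with the knob. Black skirt 46 mm across, up to 11 mm off the panel; on it a grip bar 44 long, 14 thick, 11 to 37 mm off the panel, a white line on top towards its pointer end. Strokes round it on the panel mark the clicks, a longer one the stop.
- knob_pointer (a point): Pointer end of the knob's bar, 22 mm from the axis, as far from the panel as knob_grip. At the stop it points 225 degrees clockwise from 'up the panel' (to the lower left as seen from in front).
- click_knob (a joint): Knob angle: 0 rad on the anticlockwise stop, growing clockwise as seen from in front of the panel. A spring detent holds it at every click, 18 degrees (0.3142 rad) apart: click 0 at the stop, click 7 at 2.199, last click 11 at 3.456. About 0.09 N m carries it over a click; released between two it springs into the nearer one. Starts between clicks 2 and 5.
- hook_stand: Stand fixed to the bench: steel drip tray 120 x 90 x 14 mm, origin at the centre of its underside; 42 mm behind (+x) the centre a brass post 12 mm thick, with a clamp block at its top up to 183 mm high, 20 mm deep. From it a copper rod hook 6.4 mm thick runs to the stand's -x with two dips, and ends in an upturned tip, 36 mm in front of the rear dip, 14 mm above the rod top in the dips.
- rear_seat (a point): Top of the rod at the bottom of the rear dip (nearer the post), 173 mm above the bench, 32 mm in front of the post's axis; x along the hook back towards the post, z up. The hump between the dips is 6 mm high. A ring at rest hangs with its centre about its inner radius below this point.
- front_seat (a point): Top of the rod at the bottom of the front dip, 22 mm in front of rear_seat, same height and axes; the upturned tip follows it, 14 mm further on.
- ring_rack: Wooden rack fixed to the bench, base 88 (x) x 56 (y) x 10 mm, origin at the centre of its underside. At x = -22 and +22 mm it has a slot 10 mm wide between two upright cheeks 36 mm wide (y), up to 36 mm high; a ring stands upright in each, its axis along the rack's x.
- foot_ring: The larger ring, bare copper: 62 mm outside, 50 mm inside, 8 mm wide along its axis, 53 to 105 g. Origin at its centre, its own x along its axis. Stands in one of the rack's slots, centre 46 mm above the bench.
- mouth_ring: The smaller ring, bare copper: 50 mm outside, 38 mm inside, 8 mm wide along its axis, 42 to 84 g. Origin at its centre, its own x along its axis. Stands in the other slot of the rack, centre 39 mm above the bench.
- water_tumbler: Clear glass tumbler, 81 mm across, 91 mm high, loose; origin at the centre of its underside. A bystander.
- enamel_box: Round lidded enamel box, 64 mm across, 53 mm high, loose; origin at the centre of its underside. A bystander.
- glaze_jar: Glaze jar with a ribbed lid, 51 mm across, 68 mm high, loose; origin at the centre of its underside. A bystander.

How it is judged:
By the outcome, as a careful person would: the job done as asked, in the order asked, and still so for the second after the job is handed in, with the robot touching nothing.
It also fails if it takes over 67 s, if anything falls off the work surface, if the arm or the gripper's body presses on something with over 40 N, if the wrist force passes 120 N, or if a joint passes its speed limit or range.

## Robot

A 6-joint arm with a two-finger parallel gripper is mounted at the origin on a cart in front of the work surface, level with it; the furniture and walls round the work are solid. World frame = base frame: x ahead of the robot, y to its left, z up, the work surface at z = 0. Lengths are in m, angles in degrees, forces in N, time in s.
With the tool pointing down it reaches from about 0.325 to 1 m from the base axis. Payload 5.1 kg.
Tool frame: the origin (TCP) lies at the very end of the fingers, on their centre line; the grasp point (between the pads) lies bot.grasp_offset behind it (bot.grasp_offset is the distance from the TCP to the grasp point, in m); z points along the fingers, y is the line along which they close (so a half turn about z gives the same grasp; the last joint's range is limited). The gripper opens to 85 mm and grips with 20 to 120 N. Pads are 22 mm wide; open, the fingers measure 114 mm over their backs; the gripper's body (76 mm by 85 mm) begins 54 mm behind the grasp point. The pads swing forward as they close: fully open they stand 13 mm farther back than shut.
Start: joints at [70.325, 7.093, 94.555, -0, 78.352, -4.733], TCP at [0.168, 0.628, 0.231] pointing down, gripper open.
Joint ranges: [-149.61, 149.61], [-58.7, 133.49], [1.44, 155.28], [-77.14, 257.14], [18.33, 153.61], [-166.67, 166.67]. Speed limits (degrees/s): [147.25, 147.25, 180, 180, 180, 180].

## Interface

Orientations are given as [roll, pitch, yaw] about the fixed x, y, z axes, in that order (R = Rz(yaw) Ry(pitch) Rx(roll)).
In Python, from station import bot gives the robot as it stands.
- The arm moves only by the tool steer_hand, called after ">>>" by a JSON object that holds its "method" and its "body", one argument or row to a line. Schema: {"type":"object","properties":{"increments":{"type":"array","items":{"type":"object","properties":{"rx":{"type":"number"},"ry":{"type":"number"},"rz":{"type":"number"},"dx":{"type":"number"},"dy":{"type":"number"},"dz":{"type":"number"},"aperture":{"type":"number"}},"additionalProperties":false,"required":["aperture"]},"minItems":1,"maxItems":12},"only":{"type":"string"},"quiet":{"type":"boolean"},"lines":{"type":"string"}},"required":["increments"],"additionalProperties":false}. increments is a list of rows, 1 to 12 of them, each an object with the fields rx, ry, rz (a rotation vector in degrees), dx, dy, dz (the shift in units of 5 mm), aperture (the finger opening in m); a field left out counts as zero (the opening has to be given); each row is the pose to reach, as a shift and turn from the pose commanded when the call began, along the tool's axes at that moment; what a row does not reach only later rows make up. A row lasts 1/10 s, in which the tool goes at most 0.05 m and 8.59 degrees, less where a joint would pass 70% of its speed; a pose out of reach is approached as far as the arm can. The fingers move at their own pace and stop on an object; the grip force is fixed at half the most. Time passes only in rows, so rows that do not move let the fingers close. The tool returns the time, the measured TCP pose, the force, the opening and the grip force at its end. only (a regular expression) keeps the lines of the reply that match it, lines (a string "A,B") keeps lines A to B, and quiet returns only ok. Input that does not fit is refused with a message, and nothing moves.
- bot.sense(): the state, without advancing time (a new reading comes with each control period).
- bot.grab_frame(name): name is "side" or "top"; returns a dict with "image" (384x512x3 uint8, blue, green, red), "vertical_fov" (degrees; the focal length in pixels is half the picture's height over the tangent of half this angle, whatever the lens; pixels are square), "cx", "cy" (the principal point, pixels), "D" ([k1, k2, p1, p2, k3] as OpenCV has them; the pictures are not rectified), "R" (3x3) and "t" (3): a world point X has camera coordinates R X + t. Camera axes: x right, y down, z forward; pixel columns grow to the right and rows downward; lengths in m; the calibration is good to about 2 mm. A picture is of the moment at which its call begins. There is no depth.
- bot.close_job(): hands the job in; it is judged then, once.
The state is a dict: "t": time; "q": joint angles; "qvel": joint speeds; "effort": joint torques, N m; "tool_pos": TCP position; "ee_rot": TCP orientation; "contact_force": force on the tool from outside, world axes, zero at the start; "torque": the same for the moment, N m; "grip_width": finger opening in m; "gripper_force": force on a finger pad.
Only numpy, scipy, OpenCV 4.12 (cv2) and the standard library are available. Lean on these libraries where they do the work, as an engineer would, in place of code of your own. Each camera call takes 0.05 s, during which the arm holds its last target. There are 200 camera calls.

## Working session

There is one attempt and no reset: what is moved stays moved. The work goes in short steps, Python scripts to look and compute and a tool call to move; the robot and the scene stay as the last step left them, time stands still between calls to the robot, and variables do not carry over. Pictures are saved under pics/ and viewed, at most 10 in all, crops included, and the job is handed in when it is done.

```bash
ls; mkdir -p pics; cat > h.py <<'E'
import numpy as np, cv2
from station import bot
from scipy.spatial.transform import Rotation as Rn
def cam(n):
    f=bot.grab_frame(n); h,w=f["image"].shape[:2]
    F=h/2/np.tan(np.radians(f["vertical_fov"]/2))
    f["K"]=np.array([[F,0,f["cx"]],[0,F,f["cy"]],[0,0,1.]]); return f
def ray(f,px):
    u=cv2.undistortPoints(np.array([[px]],float),f["K"],np.array(f["D"],float))[0,0]
    R=np.array(f["R"]);return -R.T@np.array(f["t"]),R.T@np.array([u[0],u[1],1])
def atz(f,px,z):
    c,d=ray(f,px);return c+d*(z-c[2])/d[2]
def tri(f,p,g,q):
    c,d=ray(f,p);e,k=ray(g,q)
    s=np.linalg.lstsq(np.c_[d,-k],e-c,rcond=None)[0]
    a,b=c+d*s[0],e+k*s[1];return (a+b)/2,np.linalg.norm(a-b)
def proj(f,X):
    X=np.atleast_2d(X).astype(float)
    return cv2.projectPoints(X,cv2.Rodrigues(np.array(f["R"],float))[0],np.array(f["t"],float),f["K"],np.array(f["D"],float))[0][:,0]
E
python3 - <<'E'
from h import *
import pickle
for n in("side","top"):
    f=cam(n);pickle.dump(f,open(n+".pkl","wb"));cv2.imwrite(f"pics/{n}0.png",cv2.resize(f["image"],(800,600),interpolation=cv2.INTER_CUBIC));print(n,f["vertical_fov"],f["D"],-np.array(f["R"]).T@f["t"])
print(bot.sense(),bot.grasp_offset)
E
```

```text
pics
station.py
side 44.19073038168192 [-0.1112609  0.         0.         0.         0.       ] [0.36143805 0.30397058 0.74852923]
top 53.60469565269338 [-0.04044459  0.          0.          0.          0.        ] [ 0.33484705 -0.34560059  0.95864743]
{'t': 0.1, 'q': array([ 7.03244138e+01,  7.13161496e+00,  9.46288015e+01,  3.51690122e-04,
        7.83517290e+01, -4.73046853e+00]), 'qvel': array([ 0.02299633, -0.03980711, -0.11910039,  0.01114033, -0.03992362,
        0.11319361]), 'effort': array([ 4.25312637e-04, -4.24934149e+01, -3.66651464e+01, -1.36934746e-04,
        3.96340300e-03,  4.56592886e-06]), 'tool_pos': array([0.167441  , 0.62747308, 0.23012873]), 'ee_rot': array([-1.79888265e+02, -9.59159388e-03,  1.65054802e+02]), 'contact_force': array([0.45519657, 0.22834597, 0.25249899]), 'torque': array([0.00900313, 0.01460207, 0.01035188]), 'gripper_force': 0.0, 'grip_width': 0.08543429270305353} 0.0187
```

View pics/side0.png

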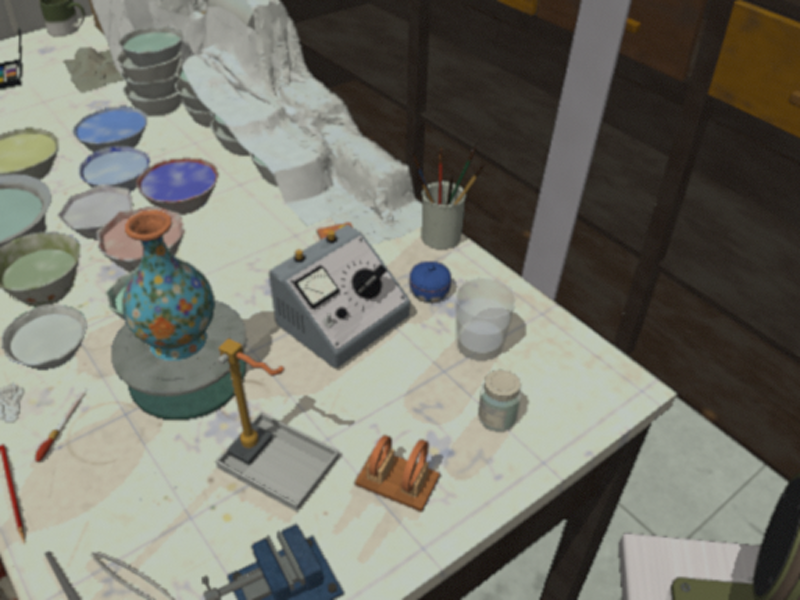

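View pics/top0.png

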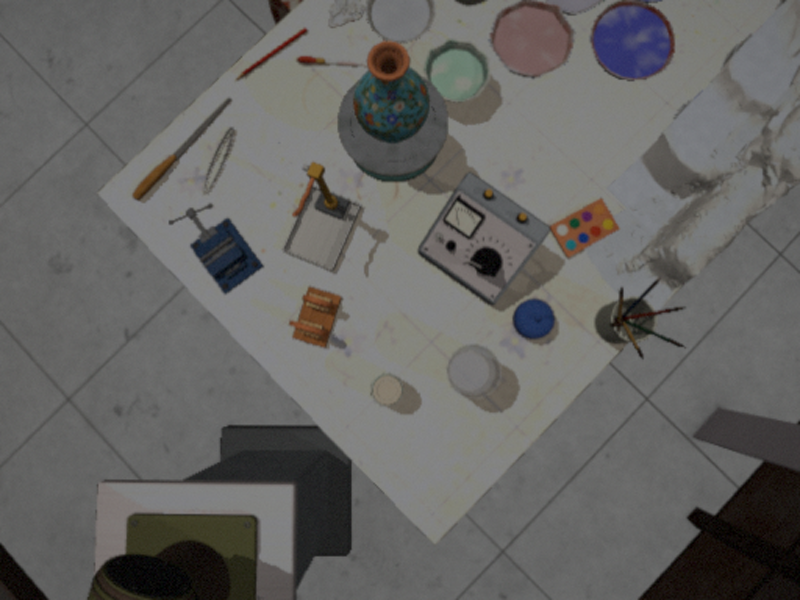

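The side view shows the stand at (280,460), the rack at (400,475) and the console at (340,295). The top view shows the rack at (318,317), the stand at (322,230) and the console at (485,240). I'll take enlarged crops next.

```bash
python3 - <<'E'
import pickle,cv2,numpy as np
t=pickle.load(open("top.pkl","rb"))["image"];s=pickle.load(open("side.pkl","rb"))["image"]
def crop(i,x,y,w,h,k,g=1): return cv2.resize(np.clip(i[y:y+h,x:x+w]*float(g),0,255).astype(np.uint8),None,fx=k,fy=k,interpolation=cv2.INTER_CUBIC)
cv2.imwrite("pics/c1.png",crop(t,170,100,190,130,4.2,1.6)); cv2.imwrite("pics/c2.png",crop(s,130,135,160,196,3))
cv2.imwrite("pics/c2.png",np.hstack([crop(s,130,210,160,118,5)]))
E
```

```text
(no output)
```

View pics/c1.png

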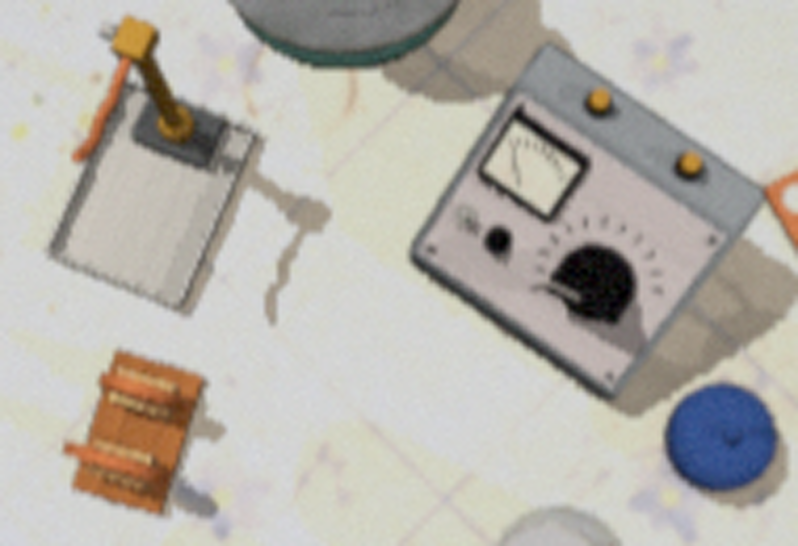

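View pics/c2.png

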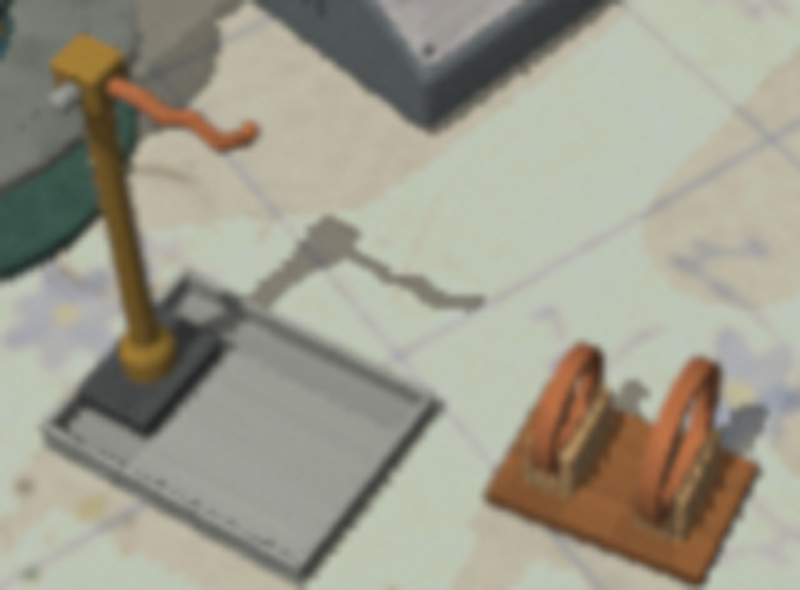

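The large ring is in the slot nearer the robot (top crop (110,455)) and the small one is in the far slot. The hook runs from the block at (136,38) to its tip at (80,157), and the knob is at (600,285) with its pointer to the lower left. Next I'll fit the poses.

```bash
cat > fit.py <<'E'
from h import *
import pickle
from scipy.optimize import least_squares
T=pickle.load(open("top.pkl","rb"));S=pickle.load(open("side.pkl","rb"))
tc=lambda u,v:(T,(170+u/4.2-.4,100+v/4.2-.4)); sc=lambda u,v:(S,(130+u/5-.4,210+v/5-.4)); sf=lambda u,v:(S,(u*.64-.2,v*.64-.2))
def w(p,L):
    c,s=np.cos(p[2]),np.sin(p[2]);return np.array([p[0]+c*L[0]-s*L[1],p[1]+s*L[0]+c*L[1],L[2]])
def fit(name,obs,p0):
    r=lambda p:np.concatenate([proj(f,w(p,np.array(L)/1000))[0]-px for (f,px),L in obs])
    best=min((least_squares(r,[*p0,a],loss='soft_l1') for a in np.radians(range(-180,180,45))),key=lambda s:s.cost)
    print(name,best.x[:2].round(4),np.degrees(best.x[2]).round(2));print(best.fun.reshape(-1,2).round(1).tolist());return best.x
if __name__=="__main__":
    R0=atz(*tc(140,430),.01);print(R0)
    rack=fit("rack",[(tc(118,350),(44,28,10)),(tc(206,377),(44,-28,10)),(tc(163,515),(-44,-28,10)),(tc(73,488),(-44,28,10)),
      (sc(487,495),(44,28,10)),(sc(705,583),(-44,28,10)),(sc(760,467),(-44,-28,10))],R0[:2])
    st=fit("stand",[(tc(50,257),(-60,45,14)),(tc(187,308),(-60,-45,14)),(tc(262,138),(60,-45,14)),
      (sc(45,430),(60,45,14)),(sc(185,272),(60,-45,14)),(sc(440,402),(-60,-45,14)),(sc(300,575),(-60,45,14)),(sc(90,60),(42,0,183)),(tc(136,38),(42,0,183))],atz(*tc(150,200),.014)[:2])
    co=fit("console",[(tc(413,250),(-66,75,35)),(tc(612,390),(-66,-75,35)),(tc(545,42),(66,75,107)),(tc(768,188),(66,-75,107)),
      (sf(337,345),(-66,75,35)),(sf(410,305),(-66,-75,35)),(sf(272,268),(66,75,107)),(sf(350,232),(66,-75,107)),(sf(337,362),(-66,75,0))],atz(*tc(590,200),.06)[:2])
    np.save("poses.npy",[rack,st,co])
    print("tip",tri(*sc(250,130),*tc(80,157)))
    for n,L in(("rear",(10,0,173)),("front",(-12,0,173)),("tip",(-26,0,187))):print(n,w(st,np.array(L)/1000))
    print("big",w(rack,[-.022,0,.046]),"small",w(rack,[.022,0,.039]))
    print("bigtop",tri(*tc(110,452),*sc(703,362)),"smalltop",tri(*tc(140,383),*sc(582,348)))
    print("knob",w(co,[-.037,-.026,.092]))
    for n,a in(("jar",tc(1000,0)),):pass
    print("jar",atz(T,(387*.64,390*.64),.068),"tumb",atz(T,(474*.64,371*.64),.091),"box",atz(*tc(722,437),.053))
E
python3 fit.py
```

```text
[ 0.41480821 -0.19491516  0.01      ]
rack [ 0.4132 -0.194 ] -17.11
[[-0.3, -0.1], [-0.2, -0.2], [-0.6, 0.5], [-0.4, 0.4], [-0.6, -0.3], [-0.2, -0.3], [0.6, -0.8]]
stand [ 0.5593 -0.2001] -22.59
[[-1.5, -0.6], [-1.7, 0.5], [-1.0, -1.9], [-0.6, -0.4], [0.5, -0.7], [0.1, -1.3], [0.6, -0.6], [0.2, -0.3], [-0.5, 0.3]]
console [ 0.5252 -0.4542] -36.64
[[-1.5, 0.5], [0.7, 3.1], [1.1, -1.1], [1.4, 1.7], [-0.8, 7.1], [1.9, -1.9], [-2.9, 0.9], [-1.1, -6.1], [-0.1, 7.6]]
tip (array([ 0.53681054, -0.19065189,  0.18522696]), np.float64(0.0003177065188744838))
rear [ 0.56848409 -0.20396784  0.173     ]
front [ 0.54817227 -0.19551621  0.173     ]
tip [ 0.53524657 -0.1901379   0.187     ]
big [ 0.39213099 -0.18755984  0.046     ] small [ 0.43418292 -0.20050721  0.039     ]
bigtop (array([ 0.39135764, -0.19124419,  0.09025887]), np.float64(0.00932403163931992)) smalltop (array([ 0.43324297, -0.20450902,  0.07265823]), np.float64(0.005381004840748771))
knob [ 0.48000392 -0.45299043  0.092     ]
jar [ 0.29872993 -0.30975927  0.068     ] tumb [ 0.3266301  -0.43674674  0.091     ] box [ 0.40591958 -0.53295312  0.053     ]
```

```bash
python3 - <<'E'
from fit import *
def crop(f,x,y,w,h,k,g): return cv2.resize(np.clip(f["image"][y:y+h,x:x+w]*g,0,255).astype(np.uint8),None,fx=k,fy=k,interpolation=cv2.INTER_CUBIC)
a=crop(T,262,105,96,94,4,1.7);b=crop(S,170,142,96,94,4,1.2)
cv2.imwrite("pics/c3.png",np.hstack([a,b]))
tf=lambda u,v:(T,(u*.64-.2,v*.64-.2))
print("vase rim",tri(*sf(150,225),*tf(389,62)),"pedestal",atz(*tf(393,142),.05),"vise",atz(*tf(225,255),.03),"corner",atz(*tf(102,190),0),atz(*tf(435,540),0))
E
```

```text
vase rim (array([ 0.71404981, -0.31919339,  0.25613073]), np.float64(4.119391193550796e-06)) pedestal [ 0.68904536 -0.31790874  0.05      ] vise [ 0.51146245 -0.04787693  0.03      ] corner [0.63088046 0.17764913 0.        ] [ 0.06427454 -0.38139649  0.        ]
```

View pics/c3.png

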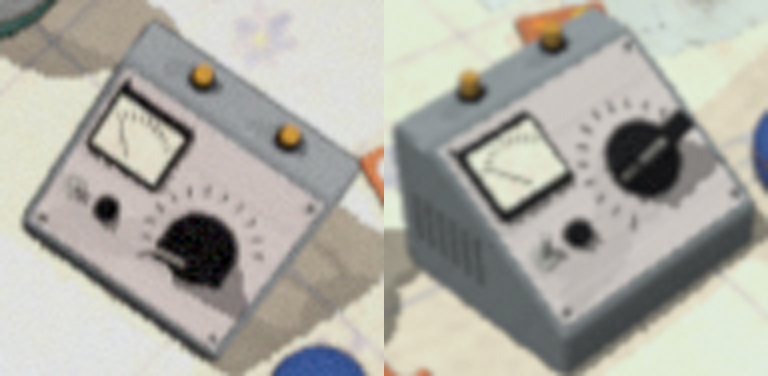

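```bash
cat > fit2.py <<'E'
from fit import *
ta=lambda u,v:(T,(262+u/4-.4,105+v/4-.4)); sa=lambda u,v:(S,(170+(u-384)/4-.4,142+v/4-.4))
if __name__=="__main__":
    co=fit("console",[(ta(25,218),(-66,75,35)),(ta(213,355),(-66,-75,35)),(ta(150,22),(66,75,107)),(ta(358,160),(66,-75,107)),(ta(122,70),(37,75,107)),(ta(322,205),(37,-75,107)),
     (sa(557,328),(-66,75,35)),(sa(748,205),(-66,-75,35)),(sa(395,135),(66,75,107)),(sa(600,10),(66,-75,107)),(sa(440,152),(37,75,107)),(sa(640,35),(37,-75,107)),(sa(563,375),(-66,75,0))],(.52,-.45))
    P=np.load("poses.npy");P[2]=co;np.save("poses.npy",P)
    print("knob",w(co,[-.037,-.026,.092]))
    u=np.array([.819,0,.574]);n=np.array([-.574,0,.819]);l=np.array([0,1,0])
    ax=np.array([-.037,-.026,.092])
    for k in range(2,6):
        a=np.radians(225+18*k);d=u*np.cos(a)-l*np.sin(a)
        X=w(co,ax+.007*n+.022*d);pt=proj(T,X)[0];ps=proj(S,X)[0]
        C=w(co,ax+.007*n);
        print(k,(pt+.4-[262,105])*4,(ps+.4-[170,142])*4+[384,0],"tail",(proj(S,w(co,ax+.007*n-.022*d))[0]+.4-[170,142])*4+[384,0],"c",(proj(T,C)[0]+.4-[262,105])*4)
    # world bar frames
E
python3 fit2.py
```

```text
console [ 0.5249 -0.4512] -36.8
[[-2.7, 0.6], [-0.2, 2.3], [0.2, -1.5], [1.4, 1.7], [-0.2, -3.8], [3.1, 0.5], [1.6, 5.2], [3.5, 1.2], [-1.6, -2.3], [-0.9, -1.1], [-4.1, -0.2], [-2.1, -1.9], [0.8, 4.8]]
knob [ 0.47969858 -0.44983729  0.092     ]
2 [148.68762826 249.92304613] [641.83882848 168.64758689] tail [692.74416364 120.23568146] c [182.66276385 267.69470993]
3 [155.10725491 240.91720821] [634.22039358 157.92951884] tail [700.20397835 130.70199765] c [182.66276385 267.69470993]
4 [164.28465123 234.47247127] [629.913473   145.86760669] tail [704.51428414 142.48946372] c [182.66276385 267.69470993]
5 [175.34258454 231.2561052 ] [629.33879256 133.6823517 ] tail [705.25304505 154.48242106] c [182.66276385 267.69470993]
```

```bash
python3 - <<'E'
from fit2 import *
L={"lipL":((25,218),(557,328)),"lipR":((213,355),(748,205)),"rearL":((150,22),(395,135)),"rearR":((358,160),(600,10)),"trL":((122,70),(440,152)),"trR":((322,205),(640,35)),
"skirt":((203,247),(643,157)),"screwLL":((42,217),(566,312)),"screwUR":((310,208),(629,45)),"screwLR":((212,340),(735,192)),"post1":((204,70),(469,78)),"post2":((291,130),(552,33)),"meterUL":((127,85),(462,155)),"meterLR":((157,190),(572,180))}
P={}
for k,(a,b) in L.items():
    P[k],e=tri(*ta(*a),*sa(*b));print(k,P[k].round(4),round(e,4))
d=lambda a,b:np.linalg.norm(P[a]-P[b]).round(4)
print(d("lipL","lipR"),d("rearL","rearR"),d("trL","lipL"),d("trR","lipR"))
E
```

```text
lipL [ 0.519  -0.358   0.0428] 0.0044
lipR [ 0.4338 -0.4721  0.0371] 0.0025
rearL [ 0.6205 -0.4309  0.1008] 0.0011
rearR [ 0.5334 -0.5475  0.1072] 0.0066
trL [ 0.5906 -0.4136  0.1071] 0.0003
trR [ 0.507  -0.5259  0.1086] 0.0067
skirt [ 0.4925 -0.4625  0.0739] 0.0004
screwLL [ 0.5177 -0.3684  0.0447] 0.0013
screwUR [ 0.5092 -0.5198  0.105 ] 0.0005
screwLR [ 0.4415 -0.4702  0.0477] 0.0018
post1 [ 0.5853 -0.4589  0.1212] 0.0012
post2 [ 0.5506 -0.5077  0.1183] 0.0021
meterUL [ 0.5812 -0.4166  0.1041] 0.0023
meterLR [ 0.5265 -0.4357  0.0764] 0.0001
0.1425 0.1458 0.1111 0.1155
```

```bash
cat > knob.py <<'E'
from fit2 import *
co=np.load("poses.npy")[2]
u=np.array([.819,0,.574]);n=np.array([-.574,0,.819]);l=np.array([0,1.,0]);ax=np.array([-.0198,-.026,.0674])
def parts(p):
    a=np.radians(p[2]);d=u*np.cos(a)-l*np.sin(a);e=np.cross(n,d);o=ax+p[0]*u+p[1]*l+p[3]*n
    ph=np.linspace(0,2*np.pi,32)
    sk=[o+.023*(np.cos(t)*u+np.sin(t)*l)+h*n for t in ph for h in(0,.011)]
    b=[o+s*.022*d+t*.007*e+h*n for s in(1,-1) for t in(1,-1) for h in(.011,.037)]
    return [np.array([w(co,x) for x in q]) for q in(sk,b)]
def mask(f,p,k=6):
    m=np.zeros((94*k,96*k),np.uint8);x0=f["o"]
    for q in parts(p): cv2.fillConvexPoly(m,cv2.convexHull(((proj(f,q)+.5-x0)*k).round().astype(np.int32)),1)
    return m
T["o"]=np.array([262,105]);S["o"]=np.array([170,142])
def dark(f,th,k=6):
    x,y=f["o"];g=f["image"][y:y+94,x:x+96].max(2).astype(float)
    m=(g<th).astype(np.uint8);c=proj(f,w(co,ax+.015*n))[0]-f["o"]
    nl,lab,st,ce=cv2.connectedComponentsWithStats(m)
    i=max(range(1,nl),key=lambda i:st[i,4]-4*np.hypot(*(ce[i]-c)));print(th,st[i],ce[i],c)
    m=cv2.morphologyEx((lab==i).astype(np.uint8),cv2.MORPH_CLOSE,np.ones((5,5),np.uint8))
    return cv2.resize(m,None,fx=k,fy=k,interpolation=cv2.INTER_NEAREST)
if __name__=="__main__":
    from scipy.optimize import differential_evolution
    D=[(T,dark(T,50)),(S,dark(S,75))]
    def cost(p): return sum(1-(mask(f,p)&m).sum()/(mask(f,p)|m).sum() for f,m in D)
    for fixed in (True,False):
        r=differential_evolution(cost,[(-.01,.01),(-.008,.008),(250,325),(-1e-6,1e-6) if fixed else (-.006,.006)],seed=1,maxiter=25,popsize=8)
        print(r.x.round(4),r.fun,"grip",w(co,ax+r.x[0]*u+r.x[1]*l+(.03+r.x[3])*n))
E
python3 knob.py
```

```text
50 [ 39  54  20  18 254] [49.51574803 62.19291339] [47.52580184 63.50650451]
75 [ 56  28  21  22 306] [65.45751634 38.59477124] [66.4148661  39.31411352]
[ 2.800000e-03 -8.000000e-04  2.641296e+02  0.000000e+00] 0.40563786398610724 grip [ 0.48104442 -0.45178536  0.09355745]
[ 2.800000e-03 -1.200000e-03  2.646968e+02 -1.800000e-03] 0.40280517711782204 grip [ 0.48165949 -0.45280286  0.09207168]
```

```bash
cat > go.py <<'E'
import sys;from h import *
def to(pos,R):
    s=bot.sense();R0=Rn.from_euler("xyz",s["ee_rot"],degrees=True)
    print("rv",(R0.inv()*R).as_rotvec(degrees=True).round(2),"d",R0.inv().apply(np.array(pos)-s["tool_pos"]).round(4),"| now",s["tool_pos"].round(4),s["ee_rot"].round(1),"q",s["q"].round(0))
if __name__=="__main__":
    a=list(map(float,sys.argv[1:]));to(a[:3],Rn.from_euler("xyz",[180,0,a[3]] if len(a)==4 else a[3:],degrees=True))
E
python3 go.py .392 -.188 .16 162.9
```

```text
rv [-0.11 -0.01  2.15] d [-0.4273 -0.7298  0.0715] | now [0.1674 0.6275 0.2301] [-179.9   -0.   165.1] q [70.  7. 95.  0. 78. -5.]
```

The manual's scale: shifts go in units of 5 mm. Converting my numbers, -0.35 m is -70, -0.28 m is -56.

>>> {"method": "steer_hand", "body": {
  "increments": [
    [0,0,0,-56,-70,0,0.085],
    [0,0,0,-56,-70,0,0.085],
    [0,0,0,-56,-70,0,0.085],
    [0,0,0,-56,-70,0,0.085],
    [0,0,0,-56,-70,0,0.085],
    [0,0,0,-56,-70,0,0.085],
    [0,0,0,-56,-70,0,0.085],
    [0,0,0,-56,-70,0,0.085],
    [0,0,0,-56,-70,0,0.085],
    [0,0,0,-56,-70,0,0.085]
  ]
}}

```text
refused: increments[0]: [0, 0, 0, -56, -70, 0, 0.085] is not of type 'object' (schema: type "object"). Nothing was moved.
```

Wrong form. The message asks for a list of objects with named fields, so I'll send the same numbers that way.

>>> {"method": "steer_hand", "body": {
  "increments": [
    {"dx": -56,"dy": -70,"aperture": 0.085},
    {"dx": -56,"dy": -70,"aperture": 0.085},
    {"dx": -56,"dy": -70,"aperture": 0.085},
    {"dx": -56,"dy": -70,"aperture": 0.085},
    {"dx": -56,"dy": -70,"aperture": 0.085},
    {"dx": -56,"dy": -70,"aperture": 0.085},
    {"dx": -56,"dy": -70,"aperture": 0.085},
    {"dx": -56,"dy": -70,"aperture": 0.085},
    {"dx": -56,"dy": -70,"aperture": 0.085},
    {"dx": -56,"dy": -70,"aperture": 0.085}
  ]
}}

```text
t: 1.1
tool_pos: [0.3496, 0.2132, 0.231]
ee_rot: [-179.9, 0.1, 164.6]
contact_force: [-0.4, -0.4, -0.6]
grip_width: 0.0851
gripper_force: 0.0
```

```bash
python3 go.py .392 -.188 .16 162.9
```

```text
rv [-0.07  0.07  1.66] d [-0.1476 -0.3753  0.0716] | now [0.3496 0.2132 0.231 ] [-1.799e+02  1.000e-01  1.646e+02] q [ 24. -26. 123.  -0.  82. -51.]
```

Converted, -0.375 m is -75, -0.148 m is -29.6.

>>> {"method": "steer_hand", "body": {
  "increments": [
    {"rz": 1.7,"dx": -29.6,"dy": -75,"aperture": 0.085},
    {"rz": 1.7,"dx": -29.6,"dy": -75,"aperture": 0.085},
    {"rz": 1.7,"dx": -29.6,"dy": -75,"aperture": 0.085},
    {"rz": 1.7,"dx": -29.6,"dy": -75,"aperture": 0.085},
    {"rz": 1.7,"dx": -29.6,"dy": -75,"aperture": 0.085},
    {"rz": 1.7,"dx": -29.6,"dy": -75,"dz": 6,"aperture": 0.085},
    {"rz": 1.7,"dx": -29.6,"dy": -75,"dz": 14,"aperture": 0.085},
    {"rz": 1.7,"dx": -29.6,"dy": -75,"dz": 14,"aperture": 0.085},
    {"rz": 1.7,"dx": -29.6,"dy": -75,"dz": 14,"aperture": 0.085},
    {"rz": 1.7,"dx": -29.6,"dy": -75,"dz": 14,"aperture": 0.085},
    {"rz": 1.7,"dx": -29.6,"dy": -75,"dz": 14,"aperture": 0.085},
    {"rz": 1.7,"dx": -29.6,"dy": -75,"dz": 14,"aperture": 0.085}
  ]
}}

```text
t: 2.3
tool_pos: [0.3947, -0.1819, 0.162]
ee_rot: [180.0, 0.1, 163.4]
contact_force: [0.1, -0.4, -0.3]
grip_width: 0.0849
gripper_force: 0.0
```

```bash
python3 go.py .392 -.188 .022 162.9
```

```text
rv [0.   0.06 0.55] d [ 0.001  -0.0066  0.14  ] | now [ 0.3947 -0.1819  0.162 ] [1.800e+02 1.000e-01 1.634e+02] q [ -32.  -19.  125.    0.   74. -105.]
```

>>> {"method": "steer_hand", "body": {
  "increments": [
    {"aperture": 0.085},
    {"aperture": 0.085}
  ]
}}

```text
t: 2.5
tool_pos: [0.3947, -0.1822, 0.1621]
ee_rot: [-180.0, 0.1, 163.5]
contact_force: [0.1, -0.5, -0.3]
grip_width: 0.0848
gripper_force: 0.0
```

```bash
python3 go.py .392 -.188 .022 162.9
```

```text
rv [-0.02  0.09  0.55] d [ 0.0011 -0.0063  0.1401] | now [ 0.3947 -0.1822  0.1621] [-1.800e+02  1.000e-01  1.635e+02] q [ -32.  -19.  125.    0.   73. -105.]
```

>>> {"method": "steer_hand", "body": {
  "increments": [
    {"rz": 0.5,"dx": 0.2,"dy": -1.2,"dz": 10,"aperture": 0.085},
    {"rz": 0.5,"dx": 0.2,"dy": -1.2,"dz": 20,"aperture": 0.085},
    {"rz": 0.5,"dx": 0.2,"dy": -1.2,"dz": 28,"aperture": 0.085},
    {"rz": 0.5,"dx": 0.2,"dy": -1.2,"dz": 28,"aperture": 0.085},
    {"rz": 0.5,"dx": 0.2,"dy": -1.2,"dz": 28,"aperture": 0.085},
    {"rz": 0.5,"dx": 0.2,"dy": -1.2,"dz": 28,"aperture": 0.085}
  ]
}}

```text
t: 3.1
tool_pos: [0.3937, -0.1895, 0.0243]
ee_rot: [-179.9, 0.3, 162.9]
contact_force: [-0.3, -0.1, 0.1]
grip_width: 0.0849
gripper_force: 0.0
```

```bash
python3 go.py .392 -.188 .022 162.9;python3 - <<'E'
from h import *
f=cam("side");a=f["image"][190:340,190:340];g=cam("top")["image"][110:260,130:280]
cv2.imwrite("pics/g1.png",cv2.resize(np.hstack([a,np.clip(g*1.5,0,255).astype(np.uint8)]),None,fx=2.6,fy=2.6,interpolation=cv2.INTER_CUBIC))
E
```

```text
rv [-0.08  0.29 -0.02] d [0.0021 0.0009 0.0023] | now [ 0.3937 -0.1895  0.0243] [-179.9    0.3  162.9] q [ -33.   -7.  131.    0.   56. -106.]
```

View pics/g1.png

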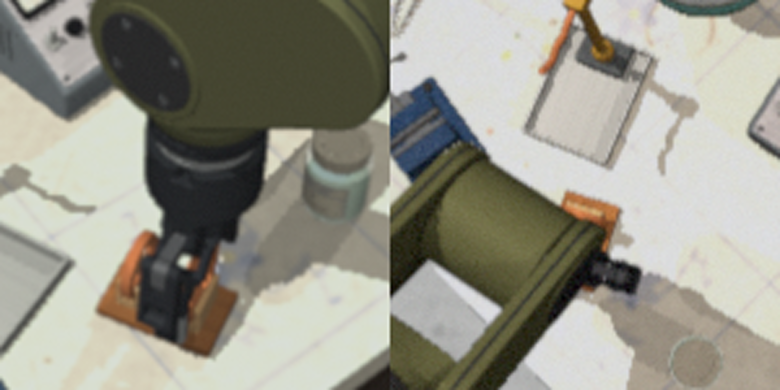

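The fingers straddle the near (larger) ring at (185,290) and clear the rack. Now I close.

Converted, 0.002 m is 0.4.

>>> {"method": "steer_hand", "body": {
  "increments": [
    {"dx": 0.4,"aperture": 0.055},
    {"dx": 0.4,"aperture": 0.055},
    {"dx": 0.4,"aperture": 0.055},
    {"dx": 0.4,"aperture": 0.055},
    {"dx": 0.4,"aperture": 0.055},
    {"dx": 0.4,"aperture": 0.055}
  ]
}}

```text
t: 3.8
tool_pos: [0.3909, -0.1882, 0.0235]
ee_rot: [180.0, 0.1, 162.8]
contact_force: [-2.1, 3.5, 8.9]
grip_width: 0.0607
gripper_force: 62.6
```

>>> {"method": "steer_hand", "body": {
  "increments": [
    {"dx": 0.4,"dz": -6,"aperture": 0.055},
    {"dx": 0.4,"dz": -16,"aperture": 0.055},
    {"dx": 0.4,"dz": -26.2,"aperture": 0.055},
    {"dx": 0.4,"dz": -26.2,"aperture": 0.055},
    {"dx": 0.4,"dz": -26.2,"aperture": 0.055}
  ]
}}

```text
t: 4.3
tool_pos: [0.3886, -0.1877, 0.1543]
ee_rot: [-179.9, 0.2, 162.9]
contact_force: [-0.4, 0.3, -1.7]
grip_width: 0.0604
gripper_force: 67.2
```

```bash
python3 go.py .4993 -.1752 .1545 157.4
```

```text
rv [-0.06  0.24  5.46] d [-0.1021  0.0446  0.0002] | now [ 0.3886 -0.1877  0.1543] [-179.9    0.2  162.9] q [ -33.  -19.  126.   -0.   73. -106.]
```

Converted, -0.102 m is -20.4, -0.05 m is -10.

>>> {"method": "steer_hand", "body": {
  "increments": [
    {"rz": 5.5,"dx": -10,"dy": 4.4,"aperture": 0.055},
    {"rz": 5.5,"dx": -20.4,"dy": 9,"aperture": 0.055},
    {"rz": 5.5,"dx": -20.4,"dy": 9,"aperture": 0.055},
    {"rz": 5.5,"dx": -20.4,"dy": 9,"aperture": 0.055},
    {"rz": 5.5,"dx": -20.4,"dy": 9,"aperture": 0.055}
  ]
}}

```text
t: 4.8
tool_pos: [0.4968, -0.1737, 0.1502]
ee_rot: [-180.0, -0.2, 157.4]
contact_force: [-0.8, -0.3, -1.3]
grip_width: 0.0604
gripper_force: 67.1
```

```bash
python3 go.py .5685 -.204 .1545 157.4;python3 - <<'E'
from h import *
f=cam("side");a=f["image"][170:320,110:260];g=cam("top")["image"][90:240,130:280]
cv2.imwrite("pics/g2.png",cv2.resize(np.hstack([a,np.clip(g*1.5,0,255).astype(np.uint8)]),None,fx=2.6,fy=2.6,interpolation=cv2.INTER_CUBIC))
E
```

```text
rv [-0.01 -0.25 -0.03] d [-0.0779 -0.0004 -0.0046] | now [ 0.4968 -0.1737  0.1502] [-180.    -0.2  157.4] q [-25.  -5. 115.  -0.  70. -92.]
```

View pics/g2.png

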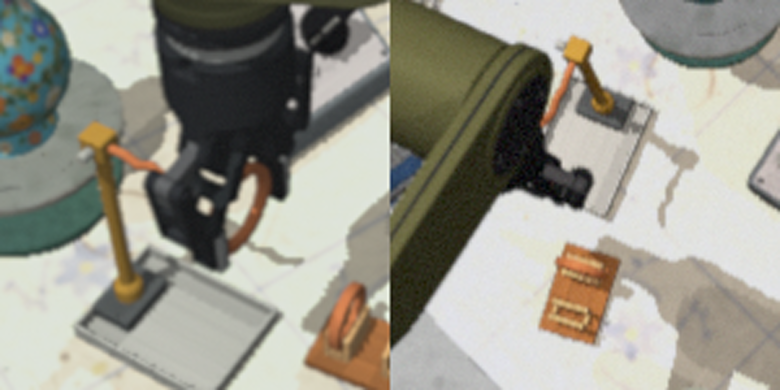

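The big ring hangs upright in the gripper at (250,205), in front of the hook tip. The rack's near slot is empty. I'll thread it on.

Converted, -0.02 m is -4, -0.0046 m is -0.92.

>>> {"method": "steer_hand", "body": {
  "increments": [
    {"dz": -0.92,"aperture": 0.055},
    {"dx": -4,"dz": -0.92,"aperture": 0.055},
    {"dx": -8,"dz": -0.92,"aperture": 0.055},
    {"dx": -12,"dz": -0.92,"aperture": 0.055},
    {"dx": -15.4,"dz": -0.92,"aperture": 0.055},
    {"dx": -15.4,"dz": -0.92,"aperture": 0.055},
    {"dx": -15.4,"dz": -0.92,"aperture": 0.055}
  ]
}}

```text
t: 5.6
tool_pos: [0.5688, -0.204, 0.1572]
ee_rot: [-180.0, -0.0, 157.3]
contact_force: [0.5, 0.1, -1.3]
grip_width: 0.0602
gripper_force: 67.1
```

```bash
python3 go.py .5685 -.204 .1255 157.4
```

```text
rv [-0.   -0.02 -0.07] d [ 0.0003 -0.0002  0.0317] | now [ 0.5688 -0.204   0.1572] [-180.    -0.   157.3] q [-25.   5. 105.  -0.  71. -92.]
```

>>> {"method": "steer_hand", "body": {
  "increments": [
    {"dz": 2,"aperture": 0.055},
    {"dz": 4,"aperture": 0.055},
    {"dz": 5.4,"aperture": 0.055},
    {"dz": 5.8,"aperture": 0.055},
    {"dz": 5.8,"aperture": 0.055}
  ]
}}

```text
t: 6.1
tool_pos: [0.5692, -0.2037, 0.1278]
ee_rot: [-180.0, -0.0, 157.4]
contact_force: [-1.3, 0.5, 1.1]
grip_width: 0.0604
gripper_force: 67.3
```

```bash
python3 go.py .5685 -.204 .1255 157.4
```

```text
rv [-0.   -0.04 -0.04] d [ 0.0005 -0.0006  0.0023] | now [ 0.5692 -0.2037  0.1278] [-180.    -0.   157.4] q [-25.   6. 106.  -0.  68. -92.]
```

Light contact has begun (2.4 N rise). I'll lower another 1.5 mm, then open slowly.

Converted, 0.0012 m is 0.24.

>>> {"method": "steer_hand", "body": {
  "increments": [
    {"dz": 0.24,"aperture": 0.055},
    {"dz": 0.24,"aperture": 0.055}
  ]
}}

```text
t: 6.3
tool_pos: [0.5697, -0.2039, 0.1275]
ee_rot: [-180.0, 0.0, 157.4]
contact_force: [-3.5, 1.0, 4.6]
grip_width: 0.0606
gripper_force: 67.6
```

>>> {"method": "steer_hand", "body": {
  "increments": [
    {"aperture": 0.063},
    {"aperture": 0.066},
    {"aperture": 0.07},
    {"aperture": 0.075},
    {"aperture": 0.08},
    {"aperture": 0.085},
    {"aperture": 0.085},
    {"aperture": 0.085}
  ]
}}

```text
t: 7.1
tool_pos: [0.5695, -0.2038, 0.1267]
ee_rot: [180.0, 0.0, 157.4]
contact_force: [-1.1, -0.2, 0.5]
grip_width: 0.085
gripper_force: 0.0
```

```bash
python3 - <<'E'
from h import *
f=cam("side");a=f["image"][170:320,110:260];g=cam("top")["image"][90:240,130:280]
cv2.imwrite("pics/g3.png",cv2.resize(np.hstack([a,np.clip(g*1.5,0,255).astype(np.uint8)]),None,fx=2.6,fy=2.6,interpolation=cv2.INTER_CUBIC))
E
```

```text
(no output)
```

Converted, -0.1 m is -20, 0.1 m is 20.

>>> {"method": "steer_hand", "body": {
  "increments": [
    {"dz": -4,"aperture": 0.085},
    {"dz": -12,"aperture": 0.085},
    {"dz": -20,"aperture": 0.085},
    {"dz": -22,"aperture": 0.085},
    {"dx": 10,"dy": -2,"dz": -22,"aperture": 0.085},
    {"dx": 20,"dy": -4,"dz": -22,"aperture": 0.085},
    {"dx": 24,"dy": -10,"dz": -22,"aperture": 0.085},
    {"dx": 24,"dy": -10,"dz": -22,"aperture": 0.085}
  ]
}}

```text
t: 8.0
tool_pos: [0.4366, -0.2043, 0.2358]
ee_rot: [-179.9, -0.1, 157.2]
contact_force: [0.5, 0.3, 0.1]
grip_width: 0.0848
gripper_force: 0.0
```

```bash
python3 go.py .434 -.2005 .16 162.9;python3 - <<'E'
from h import *
f=cam("side");a=f["image"][190:320,130:260];g=cam("top")["image"][90:220,160:290]
cv2.imwrite("pics/g4.png",cv2.resize(np.hstack([a,np.clip(g*1.5,0,255).astype(np.uint8)]),None,fx=3,fy=3,interpolation=cv2.INTER_CUBIC))
E
```

```text
rv [-0.05 -0.06 -5.68] d [0.0038 0.0026 0.0758] | now [ 0.4366 -0.2043  0.2358] [-1.799e+02 -1.000e-01  1.572e+02] q [-31. -15. 115.  -0.  80. -99.]
```

View pics/g4.png

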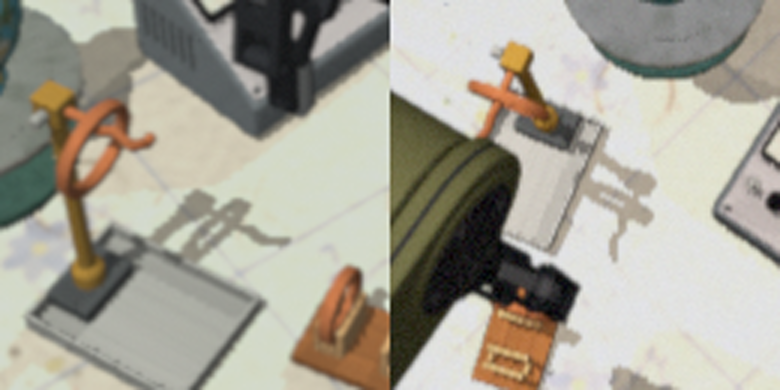

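The big ring hangs in the rear dip at (95,145). Next is the small ring.

The manual's scale: shifts go in units of 5 mm. Converting my numbers, 0.076 m is 15.2, 0.03 m is 6.

>>> {"method": "steer_hand", "body": {
  "increments": [
    {"rz": -5.7,"dx": 0.8,"dy": 0.52,"dz": 6,"aperture": 0.085},
    {"rz": -5.7,"dx": 0.8,"dy": 0.52,"dz": 15.2,"aperture": 0.085},
    {"rz": -5.7,"dx": 0.8,"dy": 0.52,"dz": 15.2,"aperture": 0.085},
    {"rz": -5.7,"dx": 0.8,"dy": 0.52,"dz": 15.2,"aperture": 0.085}
  ]
}}

```text
t: 8.5
tool_pos: [0.437, -0.1993, 0.1602]
ee_rot: [180.0, -0.1, 163.1]
contact_force: [-0.3, 0.3, 0.8]
grip_width: 0.0849
gripper_force: 0.0
```

```bash
python3 go.py .434 -.2005 .02 162.9
```

```text
rv [ 0.04 -0.14  0.19] d [ 0.0022 -0.0021  0.1402] | now [ 0.437  -0.1993  0.1602] [ 1.800e+02 -1.000e-01  1.631e+02] q [ -31.  -12.  120.    0.   72. -104.]
```

Converted, 0.139 m is 27.8, 0.135 m is 27.

>>> {"method": "steer_hand", "body": {
  "increments": [
    {"rz": 0.2,"dx": 0.4,"dy": -0.4,"dz": 10,"aperture": 0.085},
    {"rz": 0.2,"dx": 0.4,"dy": -0.4,"dz": 20,"aperture": 0.085},
    {"rz": 0.2,"dx": 0.4,"dy": -0.4,"dz": 27,"aperture": 0.085},
    {"rz": 0.2,"dx": 0.4,"dy": -0.4,"dz": 27.8,"aperture": 0.085},
    {"rz": 0.2,"dx": 0.4,"dy": -0.4,"dz": 27.8,"aperture": 0.085}
  ]
}}

```text
t: 9.0
tool_pos: [0.4358, -0.2019, 0.0233]
ee_rot: [-180.0, 0.1, 162.9]
contact_force: [1.3, 0.1, 0.7]
grip_width: 0.0851
gripper_force: 0.0
```

>>> {"method": "steer_hand", "body": {
  "increments": [
    {"aperture": 0.044},
    {"aperture": 0.044},
    {"aperture": 0.044},
    {"aperture": 0.044},
    {"aperture": 0.044},
    {"aperture": 0.044},
    {"aperture": 0.044}
  ]
}}

```text
t: 9.7
tool_pos: [0.4368, -0.2011, 0.0247]
ee_rot: [179.9, 0.3, 162.8]
contact_force: [1.8, 6.3, 6.3]
grip_width: 0.0477
gripper_force: 60.5
```

```bash
python3 go.py .434 -.2005 .02 162.9
```

```text
rv [ 0.1   0.28 -0.09] d [ 0.0029 -0.0003  0.0047] | now [ 0.4368 -0.2011  0.0247] [179.9   0.3 162.8] q [ -31.   -1.  125.    0.   56. -104.]
```

>>> {"method": "steer_hand", "body": {
  "increments": [
    {"aperture": 0.06},
    {"aperture": 0.085},
    {"aperture": 0.085},
    {"dx": 0.6,"dz": 0.6,"aperture": 0.085},
    {"dx": 0.6,"dz": 1.2,"aperture": 0.085},
    {"dx": 0.6,"dz": 1.2,"aperture": 0.085}
  ]
}}

```text
t: 10.3
tool_pos: [0.4307, -0.2, 0.0149]
ee_rot: [180.0, -0.1, 162.8]
contact_force: [-0.0, 0.0, -0.7]
grip_width: 0.0852
gripper_force: 0.0
```

>>> {"method": "steer_hand", "body": {
  "increments": [
    {"aperture": 0.044},
    {"aperture": 0.044},
    {"aperture": 0.044},
    {"aperture": 0.044},
    {"aperture": 0.044},
    {"aperture": 0.044},
    {"aperture": 0.044}
  ]
}}

```text
t: 11.0
tool_pos: [0.4319, -0.2005, 0.0163]
ee_rot: [-180.0, 0.0, 162.9]
contact_force: [-0.7, 1.8, 6.1]
grip_width: 0.0482
gripper_force: 61.1
```

Converted, -0.138 m is -27.6, -0.13 m is -26.

>>> {"method": "steer_hand", "body": {
  "increments": [
    {"dz": -6,"aperture": 0.044},
    {"dz": -16,"aperture": 0.044},
    {"dz": -26,"aperture": 0.044},
    {"dz": -27.6,"aperture": 0.044},
    {"dz": -27.6,"aperture": 0.044}
  ]
}}

```text
t: 11.5
tool_pos: [0.4327, -0.2011, 0.1559]
ee_rot: [-179.9, 0.3, 162.9]
contact_force: [-0.6, -0.3, -0.9]
grip_width: 0.0483
gripper_force: 63.8
```

```bash
python3 go.py .5002 -.1755 .1543 157.4
```

```text
rv [-0.07  0.28  5.46] d [-0.057   0.0444  0.0018] | now [ 0.4327 -0.2011  0.1559] [-179.9    0.3  162.9] q [ -31.  -12.  121.   -0.   71. -104.]
```

Converted, -0.057 m is -11.4, 0.044 m is 8.8.

>>> {"method": "steer_hand", "body": {
  "increments": [
    {"rz": 5.5,"dx": -6,"dy": 8.8,"aperture": 0.044},
    {"rz": 5.5,"dx": -11.4,"dy": 8.8,"aperture": 0.044},
    {"rz": 5.5,"dx": -11.4,"dy": 8.8,"dz": 0.36,"aperture": 0.044},
    {"rz": 5.5,"dx": -11.4,"dy": 8.8,"dz": 0.36,"aperture": 0.044},
    {"rz": 5.5,"dx": -11.4,"dy": 8.8,"dz": 0.36,"aperture": 0.044}
  ]
}}

```text
t: 12.0
tool_pos: [0.4972, -0.1746, 0.1497]
ee_rot: [180.0, -0.2, 157.3]
contact_force: [-0.6, 0.2, -1.7]
grip_width: 0.0482
gripper_force: 63.8
```

```bash
python3 go.py .5464 -.1947 .1543 157.4
```

```text
rv [ 0.   -0.23 -0.06] d [-0.0531  0.0005 -0.0048] | now [ 0.4972 -0.1746  0.1497] [180.   -0.2 157.3] q [-25.  -5. 115.  -0.  70. -93.]
```

Converted, -0.003 m is -0.6, -0.053 m is -10.6.

>>> {"method": "steer_hand", "body": {
  "increments": [
    {"dz": -0.6,"aperture": 0.044},
    {"dz": -0.6,"aperture": 0.044},
    {"dx": -3,"dy": 0.1,"dz": -0.6,"aperture": 0.044},
    {"dx": -6,"dy": 0.1,"dz": -0.6,"aperture": 0.044},
    {"dx": -9,"dy": 0.1,"dz": -0.6,"aperture": 0.044},
    {"dx": -10.6,"dy": 0.1,"dz": -0.6,"aperture": 0.044},
    {"dx": -10.6,"dy": 0.1,"dz": -0.6,"aperture": 0.044},
    {"dx": -10.6,"dy": 0.1,"dz": -0.6,"aperture": 0.044}
  ]
}}

```text
t: 12.8
tool_pos: [0.5475, -0.1949, 0.1548]
ee_rot: [180.0, -0.0, 157.3]
contact_force: [-0.4, -0.2, -0.0]
grip_width: 0.0479
gripper_force: 63.8
```

```bash
python3 go.py .5464 -.1947 .1313 157.4
```

```text
rv [ 0.   -0.03 -0.05] d [ 0.0011 -0.0002  0.0235] | now [ 0.5475 -0.1949  0.1548] [180.   -0.  157.3] q [-25.   2. 108.  -0.  70. -92.]
```

Converted, 0.021 m is 4.2, 0.018 m is 3.6.

>>> {"method": "steer_hand", "body": {
  "increments": [
    {"dx": 0.2,"dz": 2,"aperture": 0.044},
    {"dx": 0.2,"dz": 3.6,"aperture": 0.044},
    {"dx": 0.2,"dz": 4.2,"aperture": 0.044},
    {"dx": 0.2,"dz": 4.2,"aperture": 0.044},
    {"dx": 0.2,"dz": 4.2,"aperture": 0.044}
  ]
}}

```text
t: 13.3
tool_pos: [0.5473, -0.1946, 0.134]
ee_rot: [180.0, 0.0, 157.4]
contact_force: [2.1, -0.4, 0.6]
grip_width: 0.0484
gripper_force: 63.9
```

Converted, 0.002 m is 0.4, 0.0012 m is 0.24.

>>> {"method": "steer_hand", "body": {
  "increments": [
    {"dx": 0.1,"dz": 0.24,"aperture": 0.044},
    {"dx": 0.1,"dz": 0.4,"aperture": 0.044},
    {"dx": 0.1,"dz": 0.4,"aperture": 0.044}
  ]
}}

```text
t: 13.6
tool_pos: [0.5475, -0.1947, 0.1334]
ee_rot: [180.0, 0.1, 157.4]
contact_force: [0.7, -0.3, 6.1]
grip_width: 0.0484
gripper_force: 64.3
```

Seated (6 N). I'll open slowly and back off upwards, then check.

>>> {"method": "steer_hand", "body": {
  "increments": [
    {"aperture": 0.05},
    {"aperture": 0.054},
    {"aperture": 0.06},
    {"aperture": 0.068},
    {"aperture": 0.076},
    {"aperture": 0.085},
    {"aperture": 0.085}
  ]
}}

```text
t: 14.3
tool_pos: [0.5465, -0.1944, 0.1318]
ee_rot: [-180.0, -0.0, 157.4]
contact_force: [0.7, -0.3, 0.8]
grip_width: 0.0848
gripper_force: 0.0
```

>>> {"method": "steer_hand", "body": {
  "increments": [
    {"dz": -4,"aperture": 0.085},
    {"dz": -12,"aperture": 0.085},
    {"dz": -20,"aperture": 0.085},
    {"dz": -22,"aperture": 0.085},
    {"dx": 10,"dy": -2,"dz": -22,"aperture": 0.085},
    {"dx": 20,"dy": -4,"dz": -22,"aperture": 0.085},
    {"dx": 24,"dy": -10,"dz": -22,"aperture": 0.085},
    {"dx": 24,"dy": -10,"dz": -22,"aperture": 0.085}
  ]
}}

```text
t: 15.1
tool_pos: [0.4138, -0.1949, 0.2411]
ee_rot: [-179.9, -0.0, 157.2]
contact_force: [-0.6, 0.5, 0.2]
grip_width: 0.085
gripper_force: 0.0
```

```bash
python3 - <<'E'
from h import *
f=cam("side");a=f["image"][190:320,130:260];g=cam("top")["image"][90:220,160:290]
cv2.imwrite("pics/g5.png",cv2.resize(np.hstack([a,np.clip(g*1.5,0,255).astype(np.uint8)]),None,fx=3,fy=3,interpolation=cv2.INTER_CUBIC))
E
```

```text
(no output)
```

View pics/g5.png

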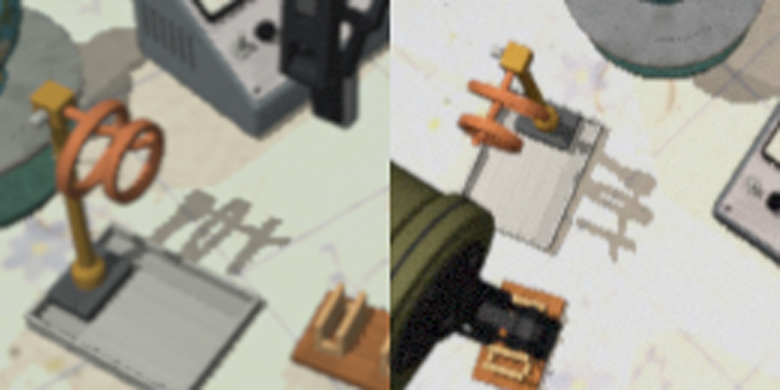

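Both rings hang in their own dips: the big one at (95,145), the small one at (135,160). Now the knob.

```bash
cat > kn.py <<'E'
import sys
from knob import *
from go import to
c,s=np.cos(co[2]),np.sin(co[2]);Z=np.array([[c,-s,0],[s,c,0],[0,0,1]])
def goal(phi,h,sg,dx=0,dy=0):
    a=np.radians(phi);d=u*np.cos(a)-l*np.sin(a);x=sg*d;z=-n;y=np.cross(z,x)
    R=Rn.from_matrix(Z@np.c_[x,y,z]);A=w(co,ax+(.0028+dx)*u+(-.001+dy)*l+h*n);return A,R
def rep():
    st=bot.sense();A,_=goal(261,0,1);d=Z.T@(st["tool_pos"]-A);R=Z.T@Rn.from_euler("xyz",st["ee_rot"],degrees=True).as_matrix()
    x=R[:,0];print("up,left,h mm",(np.array([d@u,d@l,d@n])*1e3).round(1),"phi x-axis",np.degrees(np.arctan2(-x@l,x@u)).round(1)%360,"tilt",np.degrees(np.arccos(-R[:,2]@n)).round(1),
     "torque tool",(R.T@Z.T@st["torque"]).round(3),"F up,left,n",[round(float(Z.T@st["contact_force"]@k),1) for k in(u,l,n)],"w",st["grip_width"].round(4),"q6",st["q"][5].round(0))
if __name__=="__main__":
    a=list(map(float,sys.argv[1:]));rep()
    if a: A,R=goal(*a);print(A.round(4));to(A,R)
E
python3 kn.py 261 .12 1; python3 kn.py 261 .12 -1
```

```text
Traceback (most recent call last):
  File "kn.py", line 13, in <module>
    a=list(map(float,sys.argv[1:]));rep()
                                    ~~~^^
  File "kn.py", line 11, in rep
    "torque tool",(R.T@Z.T@st["torque"]).round(3),"F up,left,n",[round(float(Z.T@st["contact_force"]@k),1) for k in(u,l,n)],"w",st["grip_width"].round(4),"q6",st["q"][5].round(0))
                                                                                                                                ^^^^^^^^^^^^^^^^^^^^^^
AttributeError: 'float' object has no attribute 'round'
Traceback (most recent call last):
  File "kn.py", line 13, in <module>
    a=list(map(float,sys.argv[1:]));rep()
                                    ~~~^^
  File "kn.py", line 11, in rep
    "torque tool",(R.T@Z.T@st["torque"]).round(3),"F up,left,n",[round(float(Z.T@st["contact_force"]@k),1) for k in(u,l,n)],"w",st["grip_width"].round(4),"q6",st["q"][5].round(0))
                                                                                                                                ^^^^^^^^^^^^^^^^^^^^^^
AttributeError: 'float' object has no attribute 'round'
```

```bash
sed -i 's/st\["grip_width"\].round(4)/round(float(st["grip_width"]),4)/' kn.py
python3 kn.py 261 .12 1; python3 kn.py 261 .12 -1
```

```text
up,left,h mm [-83.8 167.5 269.5] phi x-axis 163.0 tilt 35.0 torque tool [-0.024 -0.018 -0.037] F up,left,n [-0.1, -0.2, 0.2] w 0.0853 q6 -99.0
[ 0.4396 -0.4211  0.1673]
rv [-21.62 -32.76  91.81] d [-0.109  -0.2     0.0743] | now [ 0.4163 -0.1945  0.2416] [180.    0.  157.3] q [-32. -18. 117.   0.  81. -99.]
up,left,h mm [-83.8 167.5 269.5] phi x-axis 163.0 tilt 35.0 torque tool [-0.024 -0.018 -0.037] F up,left,n [-0.1, -0.2, 0.2] w 0.0853 q6 -99.0
[ 0.4396 -0.4211  0.1673]
rv [ 31.99 -21.11 -82.06] d [-0.109  -0.2     0.0743] | now [ 0.4163 -0.1945  0.2416] [180.    0.  157.3] q [-32. -18. 117.   0.  81. -99.]
```

>>> {"method": "steer_hand", "body": {
  "increments": [
    {"rx": -22,"ry": -33,"rz": 92,"dx": -21.8,"dy": -40,"dz": 6,"aperture": 0.085},
    {"rx": -22,"ry": -33,"rz": 92,"dx": -21.8,"dy": -40,"dz": 6,"aperture": 0.085},
    {"rx": -22,"ry": -33,"rz": 92,"dx": -21.8,"dy": -40,"dz": 6,"aperture": 0.085},
    {"rx": -22,"ry": -33,"rz": 92,"dx": -21.8,"dy": -40,"dz": 6,"aperture": 0.085},
    {"rx": -22,"ry": -33,"rz": 92,"dx": -21.8,"dy": -40,"dz": 6,"aperture": 0.085},
    {"rx": -22,"ry": -33,"rz": 92,"dx": -21.8,"dy": -40,"dz": 6,"aperture": 0.045},
    {"rx": -22,"ry": -33,"rz": 92,"dx": -21.8,"dy": -40,"dz": 6,"aperture": 0.045},
    {"rx": -22,"ry": -33,"rz": 92,"dx": -21.8,"dy": -40,"dz": 6,"aperture": 0.045},
    {"rx": -22,"ry": -33,"rz": 92,"dx": -21.8,"dy": -40,"dz": 6,"aperture": 0.045},
    {"rx": -22,"ry": -33,"rz": 92,"dx": -21.8,"dy": -40,"dz": 14.8,"aperture": 0.045},
    {"rx": -22,"ry": -33,"rz": 92,"dx": -21.8,"dy": -40,"dz": 14.8,"aperture": 0.045},
    {"rx": -22,"ry": -33,"rz": 92,"dx": -21.8,"dy": -40,"dz": 14.8,"aperture": 0.045}
  ]
}}

```text
t: 16.4
tool_pos: [0.4402, -0.4192, 0.1643]
ee_rot: [145.1, 4.7, 60.3]
contact_force: [0.4, -0.5, 0.6]
grip_width: 0.0453
gripper_force: 0.0
```

>>> {"method": "steer_hand", "body": {
  "increments": [
    {"aperture": 0.045},
    {"aperture": 0.045}
  ]
}}

```text
t: 16.6
tool_pos: [0.4411, -0.4208, 0.168]
ee_rot: [145.0, 5.0, 60.6]
contact_force: [0.3, -0.6, 0.0]
grip_width: 0.0453
gripper_force: 0.0
```

```bash
python3 kn.py 261 .08 1
```

```text
up,left,h mm [  1.3   1.1 120. ] phi x-axis 261.1 tilt nan torque tool [ 0.32  -0.011 -0.02 ] F up,left,n [0.5, -0.3, -0.3] w 0.0453 q6 -36.0
[ 0.4579 -0.4348  0.1345]
rv [ 0.33 -0.12 -0.07] d [-0.001  -0.0017  0.0399] | now [ 0.4411 -0.4208  0.168 ] [145.    5.   60.6] q [-53. -13. 125.  17.  35. -36.]kn.py:10: RuntimeWarning: invalid value encountered in arccos
  x=R[:,0];print("up,left,h mm",(np.array([d@u,d@l,d@n])*1e3).round(1),"phi x-axis",np.degrees(np.arctan2(-x@l,x@u)).round(1)%360,"tilt",np.degrees(np.arccos(-R[:,2]@n)).round(1),
```

Converted, 0.07 m is 14, 0.06 m is 12.

>>> {"method": "steer_hand", "body": {
  "increments": [
    {"dx": -0.2,"dy": -0.3,"dz": 6,"aperture": 0.045},
    {"dx": -0.2,"dy": -0.3,"dz": 12,"aperture": 0.045},
    {"dx": -0.2,"dy": -0.3,"dz": 14,"aperture": 0.045},
    {"dx": -0.2,"dy": -0.3,"dz": 14,"aperture": 0.045},
    {"dx": -0.2,"dy": -0.3,"dz": 14,"aperture": 0.045}
  ]
}}

```text
t: 17.1
tool_pos: [0.4715, -0.4458, 0.1109]
ee_rot: [144.9, 5.0, 60.5]
contact_force: [0.7, -0.7, 0.6]
grip_width: 0.045
gripper_force: 0.0
```

```bash
python3 kn.py 261 .0155 1 2>/dev/null
```

```text
up,left,h mm [ 0.7 -0.7 50.7] phi x-axis 261.2 tilt nan torque tool [0.291 0.064 0.051] F up,left,n [1.1, -0.2, -0.1] w 0.045 q6 -39.0
[ 0.4876 -0.457   0.0817]
rv [ 0.38 -0.04 -0.18] d [ 0.0008 -0.0009  0.0352] | now [ 0.4715 -0.4458  0.1109] [144.9   5.   60.5] q [-52.  -3. 123.  19.  27. -39.]
```

Converted, 0.035 m is 7, 0.026 m is 5.2.

>>> {"method": "steer_hand", "body": {
  "increments": [
    {"dy": -0.1,"dz": 3,"aperture": 0.045},
    {"dy": -0.1,"dz": 5.2,"aperture": 0.045},
    {"dy": -0.1,"dz": 7,"aperture": 0.045},
    {"dy": -0.1,"dz": 7,"aperture": 0.045}
  ]
}}

```text
t: 17.5
tool_pos: [0.487, -0.4571, 0.0804]
ee_rot: [145.0, 5.0, 60.5]
contact_force: [0.1, -0.1, 0.0]
grip_width: 0.045
gripper_force: 0.0
```

```bash
python3 kn.py 261 .0155 1 2>/dev/null; python3 -c "
from h import *;print(bot.sense()['q'])"
```

```text
up,left,h mm [-1.1 -0.5 14.7] phi x-axis 261.2 tilt nan torque tool [ 0.271 -0.005 -0.004] F up,left,n [0.1, -0.0, -0.0] w 0.045 q6 -40.0
[ 0.4876 -0.457   0.0817]
rv [ 0.27 -0.08 -0.22] d [ 0.0003  0.0011 -0.0008] | now [ 0.487  -0.4571  0.0804] [145.    5.   60.5] q [-51.   2. 121.  21.  24. -40.]
[-51.2751396    2.10665402 120.95206062  21.10961357  23.99622405
 -40.10882747]
```

Converted, -0.001 m is -0.2, 0.001 m is 0.2.

>>> {"method": "steer_hand", "body": {
  "increments": [
    {"dy": 0.2,"dz": -0.2,"aperture": 0.01},
    {"dy": 0.2,"dz": -0.2,"aperture": 0.01},
    {"dy": 0.2,"dz": -0.2,"aperture": 0.01},
    {"dy": 0.2,"dz": -0.2,"aperture": 0.01},
    {"dy": 0.2,"dz": -0.2,"aperture": 0.01},
    {"dy": 0.2,"dz": -0.2,"aperture": 0.01},
    {"dy": 0.2,"dz": -0.2,"aperture": 0.01}
  ]
}}

```text
t: 18.2
tool_pos: [0.4868, -0.4571, 0.0831]
ee_rot: [145.0, 5.0, 60.5]
contact_force: [-6.2, 3.9, 5.2]
grip_width: 0.0128
gripper_force: 59.0
```

```bash
python3 kn.py 261 .0155 1 2>/dev/null
```

```text
up,left,h mm [ 0.3 -0.6 17. ] phi x-axis 261.2 tilt nan torque tool [ 0.784 -0.039 -0.049] F up,left,n [-3.0, -0.6, 8.4] w 0.0128 q6 -40.0
[ 0.4876 -0.457   0.0817]
rv [ 0.31 -0.06 -0.18] d [ 0.0006 -0.0002  0.0015] | now [ 0.4868 -0.4571  0.0831] [145.    5.   60.5] q [-51.   2. 121.  21.  24. -40.]
```

>>> {"method": "steer_hand", "body": {
  "increments": [
    {"rz": -6,"aperture": 0.01},
    {"rz": -12,"aperture": 0.01},
    {"rz": -18,"aperture": 0.01},
    {"rz": -18,"aperture": 0.01}
  ]
}}

```text
t: 18.6
tool_pos: [0.4869, -0.4571, 0.0832]
ee_rot: [147.7, 15.1, 75.7]
contact_force: [-5.0, 2.9, 3.3]
grip_width: 0.0125
gripper_force: 58.5
```

```bash
python3 kn.py 2>/dev/null
```

```text
up,left,h mm [ 0.5 -0.5 17. ] phi x-axis 243.1 tilt nan torque tool [ 0.679  0.266 -0.058] F up,left,n [-2.8, -0.7, 6.0] w 0.0125 q6 -58.0
```

>>> {"method": "steer_hand", "body": {
  "increments": [
    {"rz": -6,"aperture": 0.01},
    {"rz": -12,"aperture": 0.01},
    {"rz": -18,"aperture": 0.01},
    {"rz": -18,"aperture": 0.01}
  ]
}}

```text
t: 19.0
tool_pos: [0.4871, -0.4571, 0.0833]
ee_rot: [153.3, 24.0, 92.3]
contact_force: [-4.8, 3.7, 4.6]
grip_width: 0.0129
gripper_force: 58.7
```

```bash
python3 kn.py 2>/dev/null
```

```text
up,left,h mm [ 0.6 -0.4 17. ] phi x-axis 225.1 tilt nan torque tool [ 0.344  0.546 -0.039] F up,left,n [-2.3, 0.1, 7.3] w 0.0129 q6 -76.0
```

>>> {"method": "steer_hand", "body": {
  "increments": [
    {"rz": -2,"aperture": 0.01},
    {"rz": -4,"aperture": 0.01},
    {"rz": -4,"aperture": 0.01}
  ]
}}

```text
t: 19.3
tool_pos: [0.4871, -0.457, 0.0833]
ee_rot: [154.7, 25.6, 95.9]
contact_force: [-4.4, 4.0, 4.2]
grip_width: 0.0129
gripper_force: 62.5
```

```bash
python3 kn.py 2>/dev/null
```

```text
up,left,h mm [ 0.6 -0.4 17. ] phi x-axis 221.5 tilt nan torque tool [0.417 0.52  1.205] F up,left,n [-2.4, 0.6, 6.9] w 0.0129 q6 -80.0
```

The stop is reached: 1.2 N m at 221.5°, nominal 225°. Now clockwise to 351°.

>>> {"method": "steer_hand", "body": {
  "increments": [
    {"rz": 8,"aperture": 0.01},
    {"rz": 16,"aperture": 0.01},
    {"rz": 24,"aperture": 0.01},
    {"rz": 32,"aperture": 0.01},
    {"rz": 40,"aperture": 0.01},
    {"rz": 48,"aperture": 0.01},
    {"rz": 56,"aperture": 0.01},
    {"rz": 62,"aperture": 0.01},
    {"rz": 66,"aperture": 0.01},
    {"rz": 66,"aperture": 0.01}
  ]
}}

```text
t: 20.3
tool_pos: [0.4866, -0.457, 0.083]
ee_rot: [146.0, -10.0, 39.0]
contact_force: [-6.8, 3.7, 5.0]
grip_width: 0.0131
gripper_force: 59.6
```

```bash
python3 kn.py 351 .017 1 2>/dev/null
```

```text
up,left,h mm [ 0.1 -0.6 17. ] phi x-axis 287.3 tilt nan torque tool [ 0.844 -0.5    0.005] F up,left,n [-3.4, -1.1, 8.5] w 0.0131 q6 -14.0
[ 0.4869 -0.4565  0.0829]
rv [ 0.1  -0.3  63.75] d [ 0.0005 -0.0003  0.    ] | now [ 0.4866 -0.457   0.083 ] [146. -10.  39.] q [-51.   2. 121.  21.  24. -14.]
```

>>> {"method": "steer_hand", "body": {
  "increments": [
    {"rz": 8,"aperture": 0.01},
    {"rz": 16,"aperture": 0.01},
    {"rz": 24,"aperture": 0.01},
    {"rz": 32,"aperture": 0.01},
    {"rz": 40,"aperture": 0.01},
    {"rz": 48,"aperture": 0.01},
    {"rz": 56,"aperture": 0.01},
    {"rz": 61,"aperture": 0.01},
    {"rz": 63.7,"aperture": 0.01},
    {"rz": 63.7,"aperture": 0.01},
    {"rz": 63.7,"aperture": 0.01}
  ]
}}

```text
t: 21.4
tool_pos: [0.4865, -0.4565, 0.0827]
ee_rot: [173.8, -34.8, -25.7]
contact_force: [-8.3, 5.9, 5.8]
grip_width: 0.0128
gripper_force: 59.9
```

```bash
python3 kn.py 351 .017 1 2>/dev/null
```

```text
up,left,h mm [-0.4 -0.3 17. ] phi x-axis 350.9 tilt nan torque tool [ 0.096 -1.191 -0.059] F up,left,n [-5.0, -0.2, 10.6] w 0.0128 q6 50.0
[ 0.4869 -0.4565  0.0829]
rv [-0.11 -0.23  0.12] d [ 0.0004 -0.0002  0.    ] | now [ 0.4865 -0.4565  0.0827] [173.8 -34.8 -25.7] q [-51.   2. 121.  21.  24.  50.]
```

Converted, -0.18 m is -36, -0.14 m is -28.

>>> {"method": "steer_hand", "body": {
  "increments": [
    {"aperture": 0.02},
    {"aperture": 0.03},
    {"aperture": 0.045},
    {"aperture": 0.045},
    {"aperture": 0.045},
    {"dz": -4,"aperture": 0.045},
    {"dz": -10,"aperture": 0.045},
    {"dz": -20,"aperture": 0.045},
    {"dz": -28,"aperture": 0.045},
    {"dz": -36,"aperture": 0.045},
    {"dz": -36,"aperture": 0.045}
  ]
}}

```text
t: 22.5
tool_pos: [0.4041, -0.3965, 0.2373]
ee_rot: [173.3, -35.5, -25.5]
contact_force: [0.1, 0.1, 1.1]
grip_width: 0.0448
gripper_force: 0.0
```

```bash
python3 go.py .36 -.12 .3 143
```

```text
rv [  52.91    4.29 -162.68] d [-0.093  -0.2122 -0.1693] | now [ 0.4041 -0.3965  0.2373] [173.3 -35.5 -25.5] q [-55. -24. 127.  15.  44.  55.]
```

>>> {"method": "steer_hand", "body": {
  "increments": [
    {"dx": -6,"dy": -8,"dz": -12,"aperture": 0.045},
    {"dx": -12,"dy": -20,"dz": -24,"aperture": 0.045},
    {"dx": -18,"dy": -40,"dz": -33,"aperture": 0.045},
    {"dx": -18,"dy": -40,"dz": -33,"aperture": 0.045},
    {"dx": -18,"dy": -40,"dz": -33,"aperture": 0.045},
    {"dx": -18,"dy": -40,"dz": -33,"aperture": 0.045},
    {"dx": -18,"dy": -40,"dz": -33,"aperture": 0.045},
    {"dx": -18,"dy": -40,"dz": -33,"aperture": 0.045}
  ]
}}

```text
t: 23.3
tool_pos: [0.3584, -0.1319, 0.2942]
ee_rot: [173.7, -34.9, -25.5]
contact_force: [-0.4, -0.3, -0.6]
grip_width: 0.045
gripper_force: 0.0
```

```bash
python3 - <<'E'
from h import *
f=cam("side");a=f["image"];g=np.clip(cam("top")["image"]*1.6,0,255).astype(np.uint8)
r=lambda i,x,y,w,h,k:cv2.resize(i[y:y+h,x:x+w],(int(w*k),int(h*k)),interpolation=cv2.INTER_CUBIC)
top=np.hstack([r(g,262,105,96,94,4),r(a,170,142,96,94,4)])
bot_=np.hstack([r(g,160,90,256,145,1.5),r(a,130,190,256,145,1.5)])
cv2.imwrite("pics/fin.png",np.vstack([top,bot_]))
print(bot.sense()["contact_force"])
E
```

```text
[-0.03922948 -0.35038822 -0.60570909]
```

View pics/fin.png

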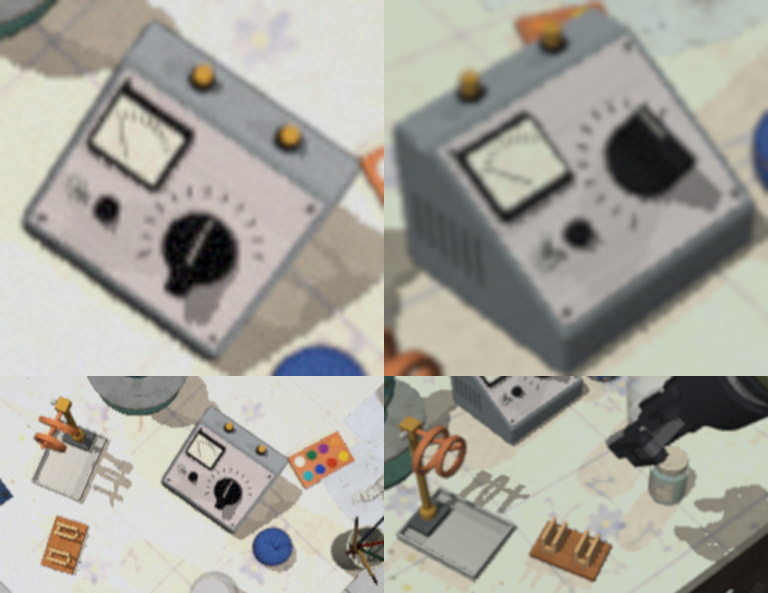

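The pointer stands near "up the panel" (white line at (200,235) in the top view, (650,120) in the side view), which matches click 7. Both rings hang in their own dips. Handing in.

>>> {"method": "steer_hand", "body": {
  "increments": [
    {"aperture": 0.045},
    {"aperture": 0.045}
  ],
  "quiet": true
}}

```text
ok
```

```bash
python3 -c "
from station import bot;print(bot.close_job())"
```

```text
the job is handed in; nothing more can be done
None
```

I handed the job in at about 23.5 s: the large ring hangs in the rear dip and the small one in front of it, and the knob went back to its stop, then up seven clicks, and was released there; the final picture shows the rings and the pointer where they should be, and I never touched the tumbler, box or jar.

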